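# Hang a rinsed tumbler upside down on the free drying post

## Task

The teal tumbler lying on the grey draining mat has been rinsed: turn it upside down and put it over the empty drying post, down until its rim stands on the post's wooden foot, and let go. Lower it on rather than dropping it, and leave the white and pink tumblers on their posts.

Things in the scene. Friction and masses are not known exactly. Their poses are not given: they have to be found in the camera images.
- tumbler: Teal straight-sided tumbler, 130 mm long, 56 mm outside diameter, 50 mm inside diameter, walls 3 mm, closed bottom 4 mm thick, about 0.14 kg. Starts lying on the mat's ribs, mouth away from the robot and to the right, axis level, 38 mm above the counter. Origin: centre of the outside of its closed bottom. Its x axis runs along the tumbler towards the open mouth.
- tumbler_base (a point): Centre of the outside of the teal tumbler's closed bottom.
- tumbler_rim (a point): Centre of the teal tumbler's open mouth, in the plane of its rim.
- mat: Fixed grey draining mat, 170 x 100 x 5 mm, its long side along its x axis, with two round ribs 28 mm apart along x, their tops 13 mm above the counter, on which the teal tumbler lies. Origin: centre of its underside.
- post_free: The empty drying post, fixed: round wooden foot 104 mm in diameter and 12 mm thick, from whose centre an upright brass post 20 mm in diameter rises to 107 mm above the counter, with a tapered tip. Origin: centre of the foot's underside; z up.
- post_white: An identical fixed drying post, occupied by the white tumbler. Origin: centre of the foot's underside.
- post_pink: An identical fixed drying post, occupied by the dark pink tumbler. Origin: centre of the foot's underside.
- tumbler_white: White tumbler of the same size, already upside down on its post, its bottom 142 mm above the counter. Origin: centre of its mouth, z up. To be left there.
- tumbler_pink: Dark pink tumbler of the same size, already upside down on its post, its bottom 142 mm above the counter. Origin: centre of its mouth, z up. To be left there.
Mind the look-alikes: they are no part of the job. What is shaped like the post_free but green is not meant. What is shaped like the tumbler but blue is not meant.

How it is judged:
By the outcome, as a careful person would: the job done as asked, in the order asked, and still so for the second after the job is handed in, with the robot touching nothing.
It also fails if it takes over 48 s, if anything falls off the work surface, if the arm or the gripper's body presses on something with over 40 N, if the wrist force passes 120 N, or if a joint passes its speed limit or range.

## Robot

A 6-joint arm with a two-finger parallel gripper is mounted at the origin on the work surface. World frame = base frame: x ahead of the robot, y to its left, z up, the work surface at z = 0. Lengths are in m, angles in rad, forces in N, time in s.
With the tool pointing down it reaches from about 0.375 to 0.9 m from the base axis. Payload 3.1 kg.
Tool frame: the origin (TCP) lies between the finger pads; the fingertips stand 19 mm ahead of it and the grasp point (between the pads) is the TCP; z points along the fingers, y is the direction in which the jaws open and shut (so a half turn about z gives the same grasp; the last joint's range is limited). The gripper opens to 87 mm and grips with 3 to 60 N. Pads are 19 mm wide; open, the fingers measure 117 mm over their backs; the gripper's body (75 mm by 190 mm) begins 51 mm behind the grasp point.
Start: joints at [-1.315, 0.527, 1.433, -0, 1.181, -0.178], TCP at [0.263, -0.567, 0.242] pointing down, gripper open.
Joint ranges: [-3.08, 3.08], [-0.75, 2.2], [0.22, 2.44], [-1.43, 4.57], [0, 2.65], [-2.85, 2.85]. Speed limits (rad/s): [2.79, 2.79, 3.14, 3.14, 3.14, 3.14].

## Interface

Orientations are given as a unit quaternion [x, y, z, w].
In Python, from rig import robot gives the robot as it stands.
- The arm moves only by the tool apply_moves, never from a script. Its argument "series" is a list of rows, each a list of 7 numbers: the shift along the tool's x, y, z in cm, then the turn, a rotation vector about the tool's x, y, z in degrees, then the opening, from 0 (shut) to 1 (fully open). In form: [[dx, dy, dz, rx, ry, rz, grip], ...]. A call has 1 to 5 rows; each row is the pose to reach, as a shift and turn from the pose commanded when the call began, along the tool's axes at that moment; what a row does not reach only later rows make up. A row lasts 1/12 s, in which the tool goes at most 41.7 mm and 7.16 degrees, less where a joint would pass 70% of its speed; a pose out of reach is approached as far as the arm can. A call with a gripper value outside its range is refused whole. The fingers move at their own pace and stop on an object; "newtons" is the grip in N (left out, the last holds). Time passes only in rows, so rows that repeat a pose let the fingers close. It gives the time, the measured TCP pose, the force and the opening at its end, in the units of the state.
- robot.get_obs(): the state, without advancing time (a new reading comes with each control period).
- robot.camera(name): name is "side" or "top" or "wrist"; returns the picture (400x640x3 uint8, red, green, blue); there is no depth.
- robot.camera_params(name): a dict with "mtx" (3x3 intrinsics, pixels), "origin" and "rotation" of the camera in the world. Camera axes: x right, y down, z forward; pixel columns grow to the right and rows downward; lengths in m; the calibration is good to about 2 mm. A picture is of the moment at which its call begins: read the wrist's pose just before it. camera_params takes no time and is no camera call; for the wrist camera it gives the pose at the moment of the call.
- robot.hand_in(): hands the job in, once; it reports no verdict.
The state is a dict: "time": time; "q": joint angles; "joint_velocities": joint speeds; "joint_torque": joint torques, N m; "position": TCP position; "tool_rot": TCP orientation; "ft_force": force on the tool from outside, world axes, zero at the start; "moment": the same for the moment, N m; "grip_width": finger opening in m.
Only numpy, scipy, OpenCV 4.12 (cv2) and the standard library are available. Lean on these libraries where they do the work, as an engineer would, in place of code of your own. Each camera call takes 0.05 s, during which the arm holds its last target. There are 200 camera calls.

## Working session

There is one attempt and no reset: what is moved stays moved. The work goes in short steps, Python scripts to look and compute and a tool call to move; the robot and the scene stay as the last step left them, time stands still between calls to the robot, and variables do not carry over. Pictures are saved under pics/ and viewed, about 8 in all and at most 12, crops included, and the job is handed in when it is done.

Besides the shell and the picture viewer there is one more tool, called after "Call:" as name([rows], argument=value, ...), one row to a line, values as JSON. apply_moves: Moves the arm, as the interface text tells. Its arguments: {"type":"object","properties":{"series":{"type":"array"},"newtons":{"type":"number"}},"required":["series"]}

```bash
ls; mkdir -p pics; python3 - <<'E'
from rig import robot
import cv2,numpy as np
for n in("top","side"):
    im=robot.camera(n); cv2.imwrite(f"pics/{n}0.png",im[:,:,::-1]); p=robot.camera_params(n); print(n,{k:np.round(v,4).tolist() for k,v in p.items()})
o=robot.get_obs(); print(o["time"],o["position"],o["tool_rot"],o["ft_force"],o["grip_width"])
E
```

```text
pics
top {'mtx': [[368.9643, 0.0, 316.6726], [0.0, 368.9643, 205.163], [0.0, 0.0, 1.0]], 'origin': [0.4093, -0.0076, 0.8101], 'rotation': [0.7136, -0.6971, 0.0573, -0.0384]}
side {'mtx': [[447.9235, 0.0, 328.4667], [0.0, 447.9235, 201.0716], [0.0, 0.0, 1.0]], 'origin': [0.071, 0.849, 0.6088], 'rotation': [-0.1953, 0.8406, -0.4895, 0.1251]}
0.1 [ 0.26314272 -0.56621015  0.24066312] [ 9.76460865e-01  2.15692363e-01 -3.73478358e-05 -9.90901322e-04] [-0.12961447  0.73927585 -0.59502507] 0.08696429159614888
```

View pics/top0.png

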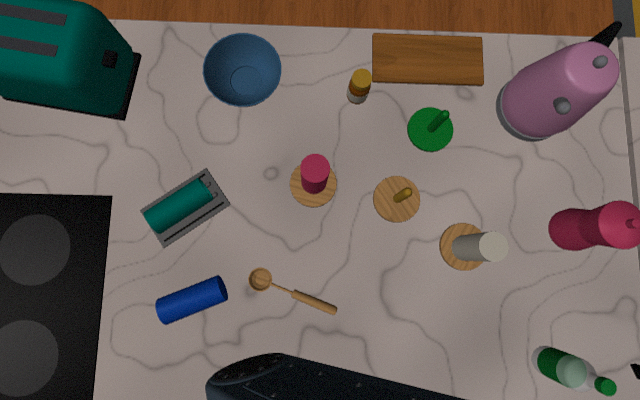

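View pics/side0.png

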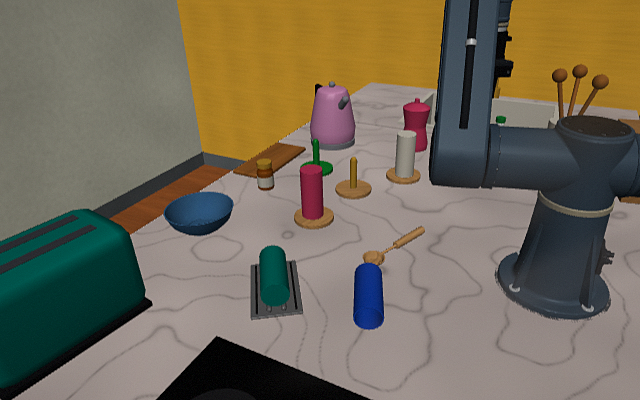

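The teal tumbler is at top px (178,205), mouth toward the upper right. The empty wooden post is at (397,199). Look-alikes: the blue tumbler (192,299), the green post (430,128), and the teal toaster (65,55), which has a similar colour. The pink (313,180) and white (465,246) posts are occupied. I'll take the teal tumbler on the mat and the bare brass post, and fit their outlines.

```bash
cat > h.py <<'E'
import numpy as np,cv2
from scipy.spatial.transform import Rotation as R
from scipy.optimize import minimize
from rig import robot
def cam(n):
    p=robot.camera_params(n); r=np.array(p["rotation"]); 
    M=R.from_quat(r).as_matrix() if r.size==4 else r
    return np.array(p["mtx"]),np.array(p["origin"]),M
def proj(c,P):
    K,o,M=c; q=(np.atleast_2d(P)-o)@M; q=q@K.T; return q[:,:2]/q[:,2:]
def ray(c,uv,z):
    K,o,M=c; d=M@np.linalg.solve(K,[*uv,1]); return o+d*(z-o[2])/d[2]
def circ(c,a,r,n=60):
    a=a/np.linalg.norm(a); b=np.cross(a,[.3,.5,.8]); b/=np.linalg.norm(b); e=np.cross(a,b); t=np.linspace(0,2*np.pi,n)[:,None]
    return c+r*(np.cos(t)*b+np.sin(t)*e)
def hullmask(c,P):
    m=np.zeros((1600,2560),np.uint8); h=cv2.convexHull((proj(c,P)*4+1.5).astype(np.float32)).astype(np.int32)
    cv2.fillConvexPoly(m,h,1); return cv2.resize(m.astype(np.float32),(640,400),interpolation=cv2.INTER_AREA)
def fit(f,x0,d):
    x0=np.array(x0,float); s=np.vstack([x0]+[x0+np.eye(len(x0))[i]*d[i] for i in range(len(x0))])
    return minimize(f,x0,method="Nelder-Mead",options=dict(initial_simplex=s,maxiter=150,xatol=1e-4,fatol=1e-4))
E
python3 - <<'E'
from h import *
cs={n:cam(n) for n in("top","side")}
im={n:cv2.imread(f"pics/{n}0.png") for n in cs}
hsv={n:cv2.cvtColor(im[n],cv2.COLOR_BGR2HSV) for n in cs}
def msk(n,lo,hi,box):
    m=cv2.inRange(hsv[n],lo,hi)/255.; b=np.zeros_like(m); x0,y0,x1,y1=box; b[y0:y1,x0:x1]=1; return m*b
T={"top":msk("top",(80,120,20),(98,255,255),(135,160,235,250)),"side":msk("side",(75,120,20),(98,255,255),(245,235,305,312))}
print({k:v.sum() for k,v in T.items()})
def cyl(x):
    u=np.array([np.cos(x[2]),np.sin(x[2]),0]); b=np.array([x[0],x[1],.038]); return np.vstack([circ(b,u,.028),circ(b+.13*u,u,.028)])
b0=ray(cs["top"],(148,222),.038); r0=ray(cs["top"],(208,187),.038); print(b0,r0)
for use in(("top",),("side",),("top","side")):
    f=lambda x:sum(np.abs(hullmask(cs[n],cyl(x))-T[n]).sum()/T[n].sum() for n in use)
    r=fit(f,[*b0[:2],np.arctan2(*(r0-b0)[1::-1])],[.01,.01,.1]); print("tumbler",use,r.x.round(4),np.degrees(r.x[2]).round(1),round(r.fun,3))
# posts
for nm,uv in dict(free=(397,199),pink=(313,185),white=(462,247),green=(430,129)).items():
    print(nm,ray(cs["top"],uv,.012).round(4))
def fo(x): return circ(np.array([x[0],x[1],.012]),np.array([0,0,1.]),.052)
W={"top":msk("top",(8,70,60),(28,255,255),(365,170,428,228)),"side":msk("side",(8,70,60),(28,255,255),(330,178,375,202))}
for use in(("top",),("side",),("top","side")):
    P=lambda x:np.vstack([fo(x),fo(x)-[0,0,.012]])
    f=lambda x:sum(np.abs(hullmask(cs[n],P(x))-W[n]).sum()/W[n].sum() for n in use)
    r=fit(f,ray(cs["top"],(397,199),.012)[:2],[.01,.01]); print("post",use,r.x.round(4),round(r.fun,3))
print("tip pred",proj(cs["top"],[[*r.x,.107]]),proj(cs["side"],[[*r.x,.107]]))
c=np.hstack([cv2.resize(im["top"][160:250,130:240],None,fx=3.5,fy=3.5),cv2.resize(im["top"][160:250,360:470],None,fx=3.5,fy=3.5)]); cv2.imwrite("pics/crop1.png",c)
E
```

```text
{'top': np.float64(1787.0), 'side': np.float64(1551.0)}
[0.47077896 0.32176747 0.038     ] [0.5476935  0.20291044 0.038     ]
tumbler ('top',) [ 0.4696  0.3128 -0.9426] -54.0 0.05
tumbler ('side',) [ 0.4671  0.315  -0.9542] -54.7 0.051
tumbler ('top', 'side') [ 0.4684  0.3132 -0.9447] -54.1 0.123
free [ 0.5366 -0.2045  0.012 ]
pink [ 0.5629 -0.0188  0.012 ]
white [ 0.4346 -0.3459  0.012 ]
green [ 0.6991 -0.2811  0.012 ]
post ('top',) [ 0.5383 -0.204 ] 0.035
post ('side',) [ 0.5356 -0.2019] 0.085
post ('top', 'side') [ 0.5371 -0.2033] 0.138
tip pred [[408.27679142 191.3492773 ]] [[352.83376409 155.73260045]]
```

View pics/crop1.png

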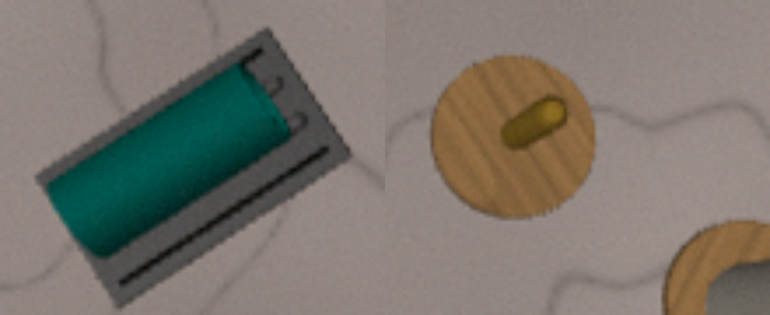

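Both views agree within 3 mm. The tumbler base is at (0.4685, 0.314) with heading -54°, and the post is at (0.537, -0.203). The crop confirms the teal tumbler on the ribs and the bare post.

The plan is to grasp 45 mm from the base with the tool tilted about 30° toward the mouth. I then turn so the mouth faces the robot, tip the tool outward and lower. First I move to hover.

```bash
cat >> h.py <<'E'
def toolR(heading_x,tilt=0.):
    """tool down with x at heading (deg); then turned by tilt (deg) about tool y (tool z leans to +x for tilt>0)"""
    a=np.radians(heading_x); x=np.array([np.cos(a),np.sin(a),0]); z=np.array([0,0,-1.])
    return R.from_matrix(np.column_stack([x,np.cross(z,x),z]))*R.from_euler("y",tilt,degrees=True)
def log():
    import json
    o=robot.get_obs(); open("log.jsonl","a").write(json.dumps([list(map(float,o[k])) for k in("q","position","tool_rot")])+"\n"); return o
def delta(p,Rt):
    o=log(); C=R.from_quat(o["tool_rot"]); 
    print("t",round(float(o["time"]),2),"pos",np.round(o["position"],4),"q",np.round(o["q"],3),"F",np.round(o["ft_force"],1),"w",round(float(o["grip_width"]),4))
    print("shift cm",(C.inv().apply(np.array(p)-o["position"])*100).round(2),"rot",np.degrees((C.inv()*Rt).as_rotvec()).round(2))
E
python3 -c "
from h import *
delta([.495,.2775,.2],toolR(126,0))"
```

```text
t 0.1 pos [ 0.2631 -0.5662  0.2407] q [-1.314  0.528  1.434  0.     1.181 -0.178] F [-0.1  0.7 -0.6] w 0.087
shift cm [ 56.57 -66.75   4.22] rot [-6.0000e-02 -1.1000e-01 -1.0109e+02]
```

Call:
apply_moves([
  [56.6,-66.8,0,0,0,-101,1],
  [56.6,-66.8,0,0,0,-101,1],
  [56.6,-66.8,0,0,0,-101,1],
  [56.6,-66.8,0,0,0,-101,1],
  [56.6,-66.8,0,0,0,-101,1],
])

```text
time: 0.52
position: [0.3184, -0.3638, 0.2411]
tool_rot: [0.862, 0.508, 0.0, -0.0]
ft_force: [0.7, 0.4, 0.2]
grip_width: 0.0869
```

```bash
python3 -c "
from h import *
delta([.495,.2775,.24],toolR(126,0))"
```

```text
t 0.52 pos [ 0.3184 -0.3638  0.2411] q [-1.084  0.339  1.779  0.     1.025 -0.578] F [0.7 0.4 0.2] w 0.0869
shift cm [ 64.66 -15.61   0.17] rot [-1.000e-02 -6.000e-02 -6.497e+01]
```

Call:
apply_moves([
  [64.7,-15.6,0,0,0,-65,1],
  [64.7,-15.6,0,0,0,-65,1],
  [64.7,-15.6,0,0,0,-65,1],
  [64.7,-15.6,0,0,0,-65,1],
  [64.7,-15.6,0,0,0,-65,1],
])

```text
time: 0.93
position: [0.3748, -0.1634, 0.2415]
tool_rot: [0.664, 0.748, 0.0, -0.0]
ft_force: [1.8, 0.0, -0.4]
grip_width: 0.0871
```

```bash
python3 -c "
from h import *
delta([.495,.2775,.24],toolR(126,0))"
```

```text
t 0.93 pos [ 0.3748 -0.1634  0.2415] q [-0.686  0.237  1.944  0.     0.961 -0.806] F [ 1.8  0.  -0.4] w 0.0871
shift cm [42.34 17.18  0.16] rot [-0.000e+00 -2.000e-02 -2.917e+01]
```

Call:
apply_moves([
  [42.3,17.2,0,0,0,-29,1],
  [42.3,17.2,0,0,0,-29,1],
  [42.3,17.2,0,0,0,-29,1],
  [42.3,17.2,0,0,0,-29,1],
  [42.3,17.2,0,0,0,-29,1],
])

```text
time: 1.35
position: [0.4308, 0.0374, 0.2415]
tool_rot: [0.456, 0.89, -0.0, -0.0]
ft_force: [1.1, -0.2, -0.3]
grip_width: 0.0873
```

```bash
python3 - <<'E'
from h import *
import json
from scipy.optimize import least_squares
delta([.495,.2775,.2],toolR(126,0))
D=[json.loads(l) for l in open("log.jsonl")]
# model: z-yaw, shoulder/elbow pitch, roll, pitch, roll
def fk(q,L):
    a,d,L1,L2,L3,e=L
    Y=R.from_euler("z",q[0]); p=Y.apply([a,0,d]); B=Y*R.from_euler("y",q[1]); p=p+B.apply([0,0,L1])
    B=B*R.from_euler("y",q[2]); p=p+B.apply([e,0,L2]); B=B*R.from_euler("z",q[3])*R.from_euler("y",q[4]); 
    B=B*R.from_euler("z",q[5]+np.pi/2); p=p+B.apply([0,0,L3]); return p,B
r=least_squares(lambda L:np.concatenate([fk(d[0],L)[0]-d[1] for d in D])*1e3+0,[0,.3,.35,.35,.2,0]); print(r.x.round(4),np.abs(r.fun).max())
for d in D: print(np.degrees((fk(d[0],r.x)[1].inv()*R.from_quat(d[2])).as_rotvec()).round(1))
E
```

```text
t 1.35 pos [0.4308 0.0374 0.2415] q [-0.173  0.269  1.893 -0.     0.98  -0.797] F [ 1.1 -0.2 -0.3] w 0.0873
shift cm [15.72 19.25  4.15] rot [-0.02 -0.   -0.21]
[ -1.1956 151.1227   2.1522   0.7763 153.2038  -0.8197] 137.46397763571383
[-0.  0. -0.]
[-0.  0. -0.]
[-0.  0. -0.]
[-0. -0. -0.]
```

Call:
apply_moves([
  [15.7,19.3,0,0,0,0,1],
  [15.7,19.3,0,0,0,0,1],
  [15.7,19.3,0,0,0,0,1],
  [15.7,19.3,0,0,0,0,1],
  [15.7,19.3,0,0,0,0,1],
])

```text
time: 1.77
position: [0.4858, 0.2384, 0.2413]
tool_rot: [0.457, 0.889, -0.0, -0.0]
ft_force: [0.9, -0.9, 0.6]
grip_width: 0.0866
```

```bash
python3 -c "
from h import *
Rt=toolR(126,-30); zt=Rt.apply([0,0,1]); print(zt)
delta(np.array([.495,.2775,.041])-.11*zt,Rt)"
```

```text
[ 0.29389263 -0.4045085  -0.8660254 ]
t 1.77 pos [0.4858 0.2384 0.2413] q [ 0.25   0.416  1.643 -0.     1.084 -0.371] F [ 0.9 -0.9  0.6] w 0.0866
shift cm [ 8.14  2.99 10.5 ] rot [ -0.16 -30.01  -0.41]
```

Call:
apply_moves([
  [8.1,3,10.5,0,-30,0,1],
  [8.1,3,10.5,0,-30,0,1],
  [8.1,3,10.5,0,-30,0,1],
  [8.1,3,10.5,0,-30,0,1],
  [8.1,3,10.5,0,-30,0,1],
])

```text
time: 2.18
position: [0.4608, 0.3218, 0.1328]
tool_rot: [0.44, 0.86, -0.12, 0.231]
ft_force: [0.1, -0.1, -0.6]
grip_width: 0.0874
```

```bash
python3 - <<'E'
from h import *
import json
from scipy.optimize import least_squares
Rt=toolR(126,-30); zt=Rt.apply([0,0,1]); tgt=np.array([.495,.2775,.041])
delta(tgt,Rt)
c=cam("wrist"); im=robot.camera("wrist")[:,:,::-1].copy()
u=np.array([np.cos(np.radians(-54.1)),np.sin(np.radians(-54.1)),0]); b=np.array([.4685,.3138,.038])
for cc in(b,b+.13*u): cv2.polylines(im,[proj(c,circ(cc,u,.028)).astype(np.int32)],True,(0,0,255),1)
cv2.circle(im,tuple(proj(c,tgt)[0].astype(int)),3,(0,255,255),-1)
cv2.imwrite("pics/w1.png",im)
D=[json.loads(l) for l in open("log.jsonl")]
def fk(q,L):
    a,d,L1,L2,L3,e=L
    Y=R.from_euler("z",q[0]); p=Y.apply([a,0,d]); B=Y*R.from_euler("y",q[1]); p=p+B.apply([0,0,L1])
    B=B*R.from_euler("y",q[2]); p=p+B.apply([e,0,L2]); B=B*R.from_euler("z",q[3])*R.from_euler("y",q[4]); 
    B=B*R.from_euler("z",q[5]+np.pi/2); p=p+B.apply([0,0,L3]); return p,B
r=least_squares(lambda L:np.concatenate([fk(d[0],L)[0]-d[1] for d in D])*1e3,[0,.3,.35,.35,.2,0],x_scale=.1,bounds=([-.2,.0,.1,.1,.05,-.2],[.2,.6,.7,.7,.4,.2])); print(r.x.round(4),np.abs(r.fun).max())
E
```

```text
t 2.18 pos [0.4608 0.3218 0.1328] q [ 0.668  0.671  1.667 -0.666  0.949  0.48 ] F [ 0.1 -0.1 -0.6] w 0.0874
shift cm [-0.22  0.21 10.74] rot [-0.28  0.19 -0.12]
[0.0807 0.0989 0.5575 0.3378 0.0686 0.1602] 109.68634178552675
```

View pics/w1.png

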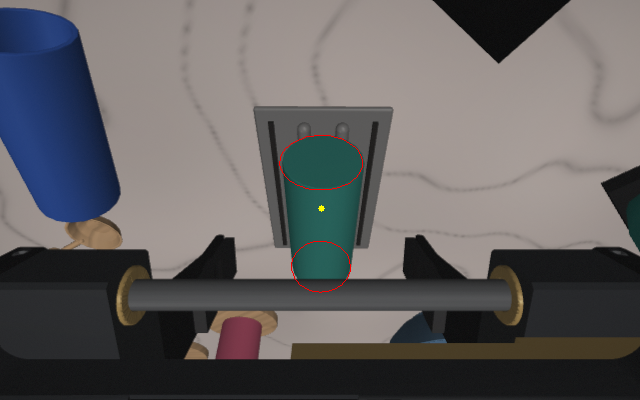

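The wrist picture shows the teal tumbler on its mat between the open fingers, with its base at (322,162) and its mouth near (322,267). The projected outlines match it. Next I go down and grip.

Call:
apply_moves([
  [-0.1,0.1,3.5,0,0,0,1],
  [-0.2,0.2,7,0,0,0,1],
  [-0.2,0.2,9.5,0,0,0,1],
  [-0.2,0.2,10.7,0,0,0,1],
  [-0.2,0.2,10.7,0,0,0,1],
])

```text
time: 2.65
position: [0.4968, 0.2733, 0.0429]
tool_rot: [0.443, 0.859, -0.121, 0.229]
ft_force: [-0.5, -0.7, 1.1]
grip_width: 0.0868
```

Call:
apply_moves([
  [0,0,0,0,0,0,0.5],
  [0,0,0,0,0,0,0.5],
  [0,0,0,0,0,0,0.5],
  [0,0,0,0,0,0,0.5],
  [0,0,0,0,0,0,0.5],
], newtons=25)

```text
time: 3.07
position: [0.4974, 0.2765, 0.0461]
tool_rot: [0.442, 0.859, -0.117, 0.231]
ft_force: [-0.3, 0.1, 1.1]
grip_width: 0.0616
```

```bash
cat > fitk.py <<'E'
from h import *
import json
from scipy.optimize import least_squares
def fk(q,L):
    a,d,L1,L2,L3,e=L
    Y=R.from_euler("z",q[0]); p=Y.apply([a,0,d]); B=Y*R.from_euler("y",q[1]); p=p+B.apply([0,0,L1])
    B=B*R.from_euler("y",q[2]); p=p+B.apply([e,0,L2]); B=B*R.from_euler("z",q[3])*R.from_euler("y",q[4]); 
    B=B*R.from_euler("z",q[5]+np.pi/2); p=p+B.apply([0,0,L3]); return p,B
def fitL():
    D=[json.loads(l) for l in open("log.jsonl")]
    # position is linear in the lengths
    A=np.vstack([np.column_stack([fk(d[0],v)[0] for v in np.eye(6)]) for d in D]); y=np.concatenate([d[1] for d in D])
    L,_,rk,s=np.linalg.lstsq(A,y,rcond=None); return L,np.abs(A@L-y).max()*1e3,s
E
python3 - <<'E'
from fitk import *
Rt=toolR(126,-30); delta([.495,.2775,.041],Rt)
print(fitL())
E
```

```text
t 3.07 pos [0.4974 0.2765 0.0461] q [ 0.564  0.81   1.715 -0.809  0.761  0.583] F [-0.3  0.1  1.1] w 0.0616
shift cm [ 0.44 -0.14  0.33] rot [-0.11  0.   -0.42]
(array([0.07033253, 0.06556243, 0.56921424, 0.33200346, 0.06731912,
       0.13882685]), np.float64(109.66129591171467), array([5.16036535, 3.82201815, 0.68022368, 0.3616101 , 0.30139036,
       0.2801865 ]))
```

Call:
apply_moves([
  [0.4,-0.1,0.5,0,0,0,0.75],
  [0.4,-0.1,0.5,0,0,0,0.75],
  [0.4,-0.1,0.5,0,0,0,0.4],
  [0.4,-0.1,0.5,0,0,0,0.4],
  [0.4,-0.1,0.5,0,0,0,0.4],
], newtons=25)

```text
time: 3.48
position: [0.4959, 0.2762, 0.0384]
tool_rot: [0.442, 0.859, -0.118, 0.23]
ft_force: [0.1, 0.7, -0.3]
grip_width: 0.0561
```

Call:
apply_moves([
  [0,0,0,0,0,0,0.4],
  [0,0,0,0,0,0,0.4],
  [0,0,0,0,0,0,0.4],
  [0,0,0,0,0,0,0.4],
], newtons=25)

```text
time: 3.82
position: [0.4959, 0.2761, 0.0385]
tool_rot: [0.442, 0.859, -0.118, 0.23]
ft_force: [0.7, 1.0, -1.2]
grip_width: 0.056
```

```bash
sed -i 's/a,d,L1,L2,L3,e=L/a,d,L1,L2,L3,e,s=L/; s/\[a,0,d\]/[a,s,d]/; s/np.eye(6)/np.eye(7)/' fitk.py
python3 - <<'E'
from fitk import *
Rt=toolR(126,-30); delta([.495,.2775,.041],Rt)
print(fitL())
E
```

```text
t 3.82 pos [0.4959 0.2761 0.0385] q [ 0.564  0.823  1.717 -0.819  0.752  0.598] F [ 0.7  1.  -1.2] w 0.056
shift cm [ 0.02  0.01 -0.3 ] rot [-0.21 -0.01 -0.41]
(array([5.26559108e-16, 2.74200000e-01, 5.88000000e-01, 3.91700000e-01,
       2.86462000e-01, 1.14100000e-01, 1.11000000e-01]), np.float64(5.551115123125783e-13), array([5.48580548, 4.10215787, 2.86151549, 0.70626394, 0.43650719,
       0.34321934, 0.2877869 ]))
```

```bash
cat >> fitk.py <<'E'
L=np.array([0,.2742,.588,.3917,.286462,.1141,.111])
lo=np.array([-3.08,-.75,.22,-1.43,0,-2.85]); hi=np.array([3.08,2.2,2.44,4.57,2.65,2.85])
def ik(p,Rt,q0):
    def f(q):
        P,B=fk(q,L); return np.r_[(P-p)*10,(B.inv()*Rt).as_rotvec()*2,(q-q0)*1e-4]
    r=least_squares(f,np.clip(q0,lo+1e-3,hi-1e-3),bounds=(lo,hi)); P,B=fk(r.x,L); return r.x,np.linalg.norm(P-p)+(B.inv()*Rt).magnitude()
def path(q,wps,n=12):
    """wps: (p,heading,tilt) interpolated linearly; returns worst error, limit margin, biggest step, last q"""
    e=0;m=9;st=0;Q=[q]
    for (p0,h0,t0),(p1,h1,t1) in zip(wps,wps[1:]):
        for s in np.linspace(0,1,n+1)[1:]:
            q2,er=ik((1-s)*np.array(p0)+s*np.array(p1),toolR(h0+(h1-h0)*s,t0+(t1-t0)*s),q)
            e=max(e,er);m=min(m,(q2-lo).min(),(hi-q2).min());st=max(st,abs(q2-q).max());q=q2
        Q.append(q)
    return e,m,st,Q
E
python3 - <<'E'
from fitk import *
o=robot.get_obs(); q=np.array(o["q"]); p=np.array(o["position"])
px,py=.537,-.203
for phi in (-80,-60,-40,-20,0,20,40,180,160,200,90,120):
  for h1 in {phi,phi-360}:
    if abs(h1-126)>200: continue
    e,m,st,Q=path(q,[(p,126,-30),(p+[0,0,.2],126,-30),([.56,0.03,.32],(126+h1)/2,0),([px,py,.30],h1,30),([px,py,.26],h1,60),([px,py,.0955],h1,60)])
    print(h1,"err %.4f margin %.2f step %.2f"%(e,m,st),Q[-1].round(2))
E
```

```text
-60 err 0.6013 margin 0.00 step 0.23 [-0.46  0.6   1.91 -0.89  0.29  2.85]
-40 err 0.5437 margin 0.00 step 0.31 [-0.55  0.59  2.   -1.17  0.02  2.85]
-20 err 0.0000 margin 0.09 step 0.39 [-0.72  0.97  2.34  2.8   1.21 -1.64]
0 err 0.0000 margin 0.17 step 0.15 [-0.93  0.94  2.27  2.24  1.09 -1.63]
20 err 0.0000 margin 0.34 step 0.09 [-1.03  0.89  2.1   1.68  1.02 -1.4 ]
40 err 0.0000 margin 0.55 step 0.06 [-1.03  0.89  1.89  1.23  1.14 -1.17]
180 err 0.0000 margin 0.43 step 0.15 [-0.39  1.11  1.   -0.37  2.02 -1.94]
160 err 0.0000 margin 0.33 step 0.13 [-0.49  1.12  0.96 -0.14  2.1  -1.72]
200 err 0.0000 margin 0.57 step 0.17 [-0.3   1.07  1.11 -0.57  1.86 -2.11]
90 err 0.0000 margin 0.63 step 0.07 [-0.86  0.99  1.35  0.61  1.69 -1.08]
120 err 0.0000 margin 0.46 step 0.09 [-0.71  1.07  1.1   0.32  1.97 -1.27]
```

Heading 140° keeps the gripper clear of the white, pink and green posts and needs little yaw. I'll check that path, then lift.

```bash
python3 - <<'E'
from fitk import *
o=robot.get_obs(); q=np.array(o["q"]); p=np.array(o["position"]); px,py=.537,-.203
e,m,st,Q=path(q,[(p,126,-30),(p+[0,0,.24],126,-30),([px,py,.30],140,60),([px,py,.0955],140,60),([px,py,.0955]-.12*toolR(140,60).apply([0,0,1]),140,60)])
print(e,m,st); print(np.round(Q,2))
delta(p+[0,0,.24],R.from_quat(o["tool_rot"]))
E
```

```text
1.927837475817788e-09 0.24236770862565837 0.23780114980520595
[[ 0.56  0.82  1.72 -0.82  0.75  0.6 ]
 [ 0.56  0.45  1.58 -0.58  1.14  0.19]
 [-0.6   0.88  0.94  0.12  2.37 -1.43]
 [-0.6   1.11  1.    0.1   2.08 -1.47]
 [-0.61  1.19  0.58  0.11  2.41 -1.44]]
t 3.82 pos [0.4959 0.2761 0.0385] q [ 0.564  0.823  1.717 -0.819  0.752  0.598] F [ 0.7  1.  -1.2] w 0.056
shift cm [-1.200e+01  1.000e-02 -2.079e+01] rot [0. 0. 0.]
```

Call:
apply_moves([
  [-0.5,0,-0.9,0,0,0,0.4],
  [-2,0,-3.5,0,0,0,0.4],
  [-4,0,-6.9,0,0,0,0.4],
  [-6,0,-10.4,0,0,0,0.4],
  [-8,0,-13.9,0,0,0,0.4],
], newtons=30)

```text
time: 4.23
position: [0.4944, 0.2755, 0.2005]
tool_rot: [0.442, 0.859, -0.119, 0.229]
ft_force: [0.2, -0.5, -1.5]
grip_width: 0.0561
```

```bash
python3 - <<'E'
from fitk import *
delta([.537,-.203,.30],toolR(140,60))
im=robot.camera("side"); cv2.imwrite("pics/s1.png",im[:,:,::-1])
E
```

```text
t 4.23 pos [0.4944 0.2755 0.2005] q [ 0.565  0.557  1.651 -0.631  1.006  0.31 ] F [ 0.2 -0.5 -1.5] w 0.0561
shift cm [-40.83 -24.34  12.12] rot [  4.    89.4  -15.59]
```

View pics/s1.png

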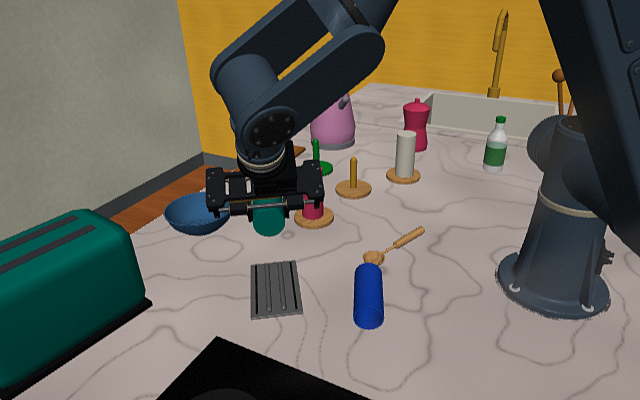

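The tumbler is held level below the gripper at (268,218) and the mat is bare. I lift a little more, then travel and tip.

Call:
apply_moves([
  [-2,0,-3.5,0,0,0,0.4],
  [-4,0,-7,0,0,0,0.4],
  [-40.8,-24.3,8,4,89.4,-15.6,0.4],
  [-40.8,-24.3,8,4,89.4,-15.6,0.4],
  [-40.8,-24.3,8,4,89.4,-15.6,0.4],
])

```text
time: 4.7
position: [0.5013, 0.1702, 0.2933]
tool_rot: [0.431, 0.897, -0.06, 0.082]
ft_force: [1.0, -0.3, -2.4]
grip_width: 0.0554
```

```bash
python3 - <<'E'
from fitk import *
delta([.537,-.203,.30],toolR(140,60))
E
```

```text
t 4.7 pos [0.5013 0.1702 0.2933] q [ 0.224  0.335  1.63  -0.218  1.132 -0.363] F [ 1.  -0.3 -2.4] w 0.0554
shift cm [-30.79 -20.44   6.38] rot [  2.97  71.05 -12.16]
```

Call:
apply_moves([
  [-30.8,-20.4,6,3,71,-12.2,0.4],
  [-30.8,-20.4,6,3,71,-12.2,0.4],
  [-30.8,-20.4,6,3,71,-12.2,0.4],
  [-30.8,-20.4,6,3,71,-12.2,0.4],
  [-30.8,-20.4,6,3,71,-12.2,0.4],
])

```text
time: 5.12
position: [0.52, -0.0339, 0.2996]
tool_rot: [0.387, 0.9, 0.054, -0.194]
ft_force: [2.2, 1.2, -2.0]
grip_width: 0.0558
```

```bash
python3 - <<'E'
from fitk import *
delta([.537,-.203,.30],toolR(140,60))
E
```

```text
t 5.12 pos [ 0.52   -0.0339  0.2996] q [-0.351  0.48   1.414  0.126  1.632 -1.126] F [ 2.2  1.2 -2. ] w 0.0558
shift cm [-12.48 -10.52  -4.72] rot [ 1.67 36.83 -6.61]
```

Call:
apply_moves([
  [-12.5,-10.5,-4.7,1.7,36.8,-6.6,0.4],
  [-12.5,-10.5,-4.7,1.7,36.8,-6.6,0.4],
  [-12.5,-10.5,-4.7,1.7,36.8,-6.6,0.4],
  [-12.5,-10.5,-4.7,1.7,36.8,-6.6,0.4],
  [-12.5,-10.5,-4.7,1.7,36.8,-6.6,0.4],
])

```text
time: 5.53
position: [0.5375, -0.2091, 0.298]
tool_rot: [0.306, 0.819, 0.165, -0.457]
ft_force: [0.2, 0.5, -2.2]
grip_width: 0.0562
```

Call:
apply_moves([
  [0,0,0,0,0,0,0.4],
  [0,0,0,0,0,0,0.4],
])

```text
time: 5.7
position: [0.5373, -0.2014, 0.2958]
tool_rot: [0.303, 0.819, 0.165, -0.459]
ft_force: [-0.1, 0.5, -0.9]
grip_width: 0.0558
```

```bash
python3 - <<'E'
from fitk import *
delta([.537,-.203,.235],toolR(140,60))
ims=[]
for n in("top","side"):
    c=cam(n); im=robot.camera(n)[:,:,::-1].copy(); cv2.imwrite(f"pics/{n}2.png",im)
    hs=cv2.cvtColor(im,cv2.COLOR_BGR2HSV); o=robot.get_obs(); p=np.array(o["position"])
    for z in(p[2]+.0466,p[2]-.0834): cv2.polylines(im,[proj(c,circ(np.array([p[0],p[1],z]),np.array([0,0,1.]),.028)).astype(np.int32)],True,(0,0,255),1)
    cv2.circle(im,tuple(proj(c,[[.537,-.203,.107]])[0].astype(int)),2,(0,255,255),-1)
    x,y=proj(c,p)[0].astype(int); x=min(max(x,100),540);y=min(max(y,100),300); ims.append(cv2.resize(im[y-100:y+100,x-100:x+100],(400,400)))
cv2.imwrite("pics/two2.png",np.hstack(ims))
E
```

```text
t 5.7 pos [ 0.5373 -0.2014  0.2958] q [-0.597  0.869  0.952  0.12   2.333 -1.425] F [-0.1  0.5 -0.9] w 0.0558
shift cm [-5.22 -0.09  3.12] rot [ 0.05  1.6  -0.57]
```

View pics/two2.png

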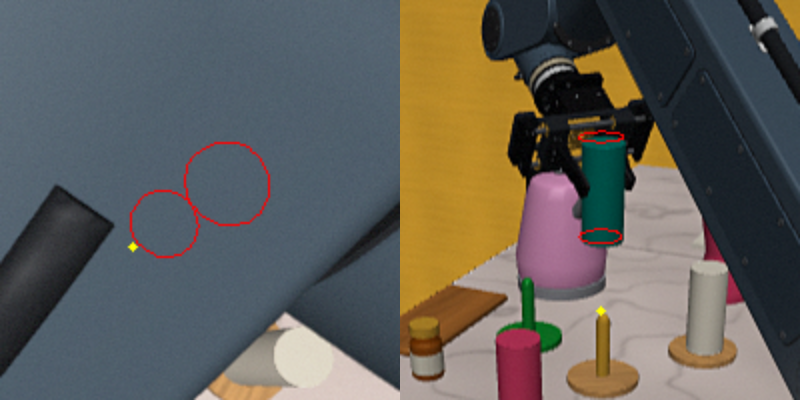

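The side view shows the tumbler mouth-down above the empty post (brass tip at crop (601,312)) and within about 2 mm of the prediction. The top camera is blocked by the arm. I correct the 1.6° lean and lower to just above the tip.

Call:
apply_moves([
  [-1.5,0,1,0,1.6,-0.6,0.4],
  [-3,-0.1,1.9,0,1.6,-0.6,0.4],
  [-4.2,-0.1,2.6,0,1.6,-0.6,0.4],
  [-5.2,-0.1,3.1,0,1.6,-0.6,0.4],
  [-5.2,-0.1,3.1,0,1.6,-0.6,0.4],
])

```text
time: 6.22
position: [0.5373, -0.2013, 0.2379]
tool_rot: [0.295, 0.815, 0.17, -0.468]
ft_force: [-0.6, 0.9, -2.1]
grip_width: 0.0563
```

Call:
apply_moves([
  [0,0,0,0,0,0,0.4],
  [0,0,0,0,0,0,0.4],
])

```text
time: 6.38
position: [0.538, -0.2025, 0.2397]
tool_rot: [0.296, 0.816, 0.17, -0.467]
ft_force: [-0.2, 0.5, -1.9]
grip_width: 0.0561
```

```bash
python3 - <<'E'
from fitk import *
delta([.537,-.203,.0975],toolR(140,60))
c=cam("side"); im=robot.camera("side")[:,:,::-1].copy(); hs=cv2.cvtColor(im,cv2.COLOR_BGR2HSV)
p=np.array(robot.get_obs()["position"])
x,y=proj(c,p)[0].astype(int); m=cv2.inRange(hs,(75,120,20),(98,255,255))/255.; b=np.zeros_like(m); b[y-45:y+60,x-35:x+35]=1; m*=b
def P(v):
    a=np.array([v[2],v[3],-1]);a/=np.linalg.norm(a); c0=p+[v[0],v[1],v[4]]
    return np.vstack([circ(c0-a*.0466,a,.028),circ(c0+a*.0834,a,.028)])
f=lambda v:np.abs(hullmask(c,P([v[0],0,v[1],0,v[2]]))-m).sum()/m.sum()
r=fit(f,[0,0,0],[.004,.03,.004]); print("side fit: dx, lean x, dz",r.x.round(4),r.fun,"unshifted",f([0,0,0]))
for z in(.0466,-.0834): cv2.polylines(im,[proj(c,circ(p+[0,0,z],np.array([0,0,1.]),.028)).astype(np.int32)],True,(0,0,255),1)
w=robot.camera("wrist")[:,:,::-1]
cv2.imwrite("pics/two3.png",np.hstack([cv2.resize(im[y-70:y+80,x-75:x+75],(400,400)),cv2.resize(w,(400,250),interpolation=cv2.INTER_AREA).copy() if 0 else cv2.copyMakeBorder(cv2.resize(w,(400,250)),0,150,0,0,cv2.BORDER_CONSTANT)]))
E
```

```text
t 6.38 pos [ 0.538  -0.2025  0.2397] q [-0.598  0.936  0.975  0.111  2.266 -1.451] F [-0.2  0.5 -1.9] w 0.0561
shift cm [-12.25  -0.12   7.22] rot [-0.06  0.35  0.13]Traceback (most recent call last):
  File "<stdin>", line 10, in <module>
  File "<stdin>", line 9, in <lambda>
  File "<stdin>", line 7, in P
numpy._core._exceptions._UFuncOutputCastingError: Cannot cast ufunc 'divide' output from dtype('float64') to dtype('int64') with casting rule 'same_kind'
```

```bash
python3 - <<'E'
from fitk import *
c=cam("side"); im=robot.camera("side")[:,:,::-1].copy(); hs=cv2.cvtColor(im,cv2.COLOR_BGR2HSV)
p=np.array(robot.get_obs()["position"])
x,y=proj(c,p)[0].astype(int); m=cv2.inRange(hs,(75,120,20),(98,255,255))/255.; b=np.zeros_like(m); b[y-45:y+60,x-35:x+35]=1; m*=b
def P(v):
    a=np.array([v[1],0,-1.]);a/=np.linalg.norm(a); c0=p+[v[0],0,v[2]]
    return np.vstack([circ(c0-a*.0466,a,.028),circ(c0+a*.0834,a,.028)])
f=lambda v:np.abs(hullmask(c,P(v))-m).sum()/m.sum()
r=fit(f,[0,0,0],[.004,.03,.004]); print("side fit: dx, lean x, dz",r.x.round(4),r.fun,"unshifted",f([0,0,0.]))
for z in(.0466,-.0834): cv2.polylines(im,[proj(c,circ(p+[0,0,z],np.array([0,0,1.]),.028)).astype(np.int32)],True,(0,0,255),1)
w=robot.camera("wrist")[:,:,::-1]
cv2.imwrite("pics/two3.png",np.hstack([cv2.resize(im[y-70:y+80,x-75:x+75],(400,400)),cv2.copyMakeBorder(cv2.resize(w,(400,250)),0,150,0,0,cv2.BORDER_CONSTANT)]))
E
```

```text
side fit: dx, lean x, dz [-0.0014  0.0013 -0.002 ] 0.0635543580131209 unshifted 0.11387066541705718
```

View pics/two3.png

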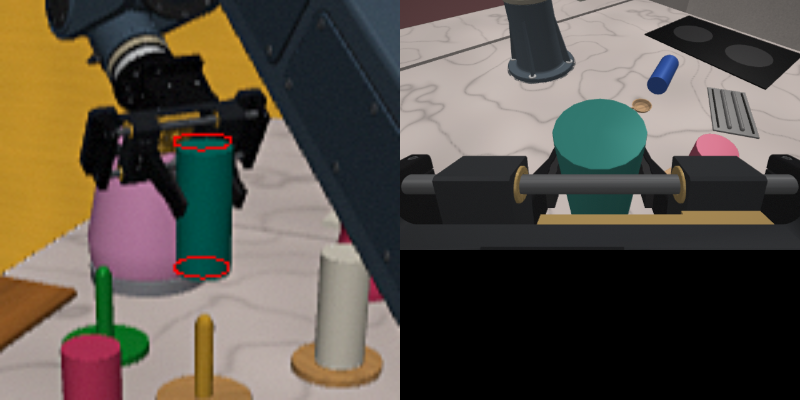

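The tumbler is upright, its axis within 2 mm of the post's, and the pink and white tumblers are undisturbed. I lower it in stages.

Call:
apply_moves([
  [-1.5,0,0.9,0,0.3,0,0.4],
  [-3,0,1.75,0,0.3,0,0.4],
  [-4.5,-0.05,2.65,0,0.3,0,0.4],
  [-6,-0.05,3.5,0,0.3,0,0.4],
  [-7.5,-0.1,4.4,0,0.3,0,0.4],
])

```text
time: 6.95
position: [0.5364, -0.203, 0.1486]
tool_rot: [0.295, 0.813, 0.172, -0.471]
ft_force: [0.0, -0.1, -2.3]
grip_width: 0.056
```

```bash
python3 - <<'E'
from fitk import *
delta([.537,-.203,.105],toolR(140,60))
E
```

```text
t 6.95 pos [ 0.5364 -0.203   0.1486] q [-0.6    1.042  1.001  0.101  2.145 -1.468] F [ 0.  -0.1 -2.3] w 0.056
shift cm [-3.81  0.03  2.13] rot [-0.03 -0.17  0.08]
```

Call:
apply_moves([
  [-1,0,0.55,0,-0.1,0,0.4],
  [-2,0,1.1,0,-0.1,0,0.4],
  [-2.9,0,1.65,0,-0.1,0,0.4],
  [-3.7,0,2.1,0,-0.1,0,0.4],
  [-3.7,0,2.1,0,-0.1,0,0.4],
])

```text
time: 7.37
position: [0.5366, -0.203, 0.1068]
tool_rot: [0.295, 0.814, 0.171, -0.47]
ft_force: [-0.7, 0.1, -1.0]
grip_width: 0.0559
```

Call:
apply_moves([
  [0,0,0,0,0,0,0.4],
  [0,0,0,0,0,0,0.4],
])

```text
time: 7.53
position: [0.5375, -0.2036, 0.1095]
tool_rot: [0.295, 0.815, 0.171, -0.469]
ft_force: [0.8, -0.0, -0.9]
grip_width: 0.056
```

```bash
python3 - <<'E'
from fitk import *
delta([.537,-.203,.0955],toolR(140,60))
E
```

```text
t 7.53 pos [ 0.5375 -0.2036  0.1095] q [-0.6    1.09   0.998  0.098  2.095 -1.474] F [ 0.8 -0.  -0.9] w 0.056
shift cm [-1.18  0.01  0.76] rot [-0.03  0.09  0.11]
```

Call:
apply_moves([
  [-0.25,0,0.15,0,0.1,0,0.4],
  [-0.5,0,0.3,0,0.1,0,0.4],
  [-0.75,0,0.45,0,0.1,0,0.4],
  [-0.95,0,0.55,0,0.1,0,0.4],
  [-0.95,0,0.55,0,0.1,0,0.4],
])

```text
time: 7.95
position: [0.5369, -0.2033, 0.0974]
tool_rot: [0.295, 0.814, 0.171, -0.471]
ft_force: [0.3, -0.6, -2.2]
grip_width: 0.0563
```

Call:
apply_moves([
  [-0.1,0,0.05,0,0,0,0.4],
  [-0.1,0,0.05,0,0,0,0.4],
  [-0.2,0,0.1,0,0,0,0.4],
  [-0.2,0,0.1,0,0,0,0.4],
  [-0.2,0,0.1,0,0,0,0.4],
])

```text
time: 8.37
position: [0.5372, -0.2034, 0.0964]
tool_rot: [0.295, 0.814, 0.171, -0.471]
ft_force: [-0.6, 0.1, 1.7]
grip_width: 0.0557
```

Call:
apply_moves([
  [-0.05,0,0.03,0,0,0,0.4],
  [-0.1,0,0.06,0,0,0,0.4],
  [-0.1,0,0.06,0,0,0,0.4],
  [-0.1,0,0.06,0,0,0,0.4],
])

```text
time: 8.7
position: [0.5371, -0.2033, 0.0963]
tool_rot: [0.295, 0.813, 0.172, -0.471]
ft_force: [-0.1, -0.3, 5.5]
grip_width: 0.0559
```

```bash
python3 - <<'E'
from fitk import *
delta([.537,-.203,.0955],toolR(140,60))
c=cam("side"); im=robot.camera("side")[:,:,::-1].copy()
x,y=proj(c,[[.537,-.203,.08]])[0].astype(int)
cv2.imwrite("pics/s4.png",cv2.resize(im[y-60:y+60,x-80:x+80],(800,600)))
E
```

```text
t 8.7 pos [ 0.5371 -0.2033  0.0963] q [-0.6    1.109  0.996  0.097  2.083 -1.476] F [-0.1 -0.3  5.5] w 0.0559
shift cm [-0.05  0.02  0.07] rot [-0.03 -0.17  0.11]
```

View pics/s4.png

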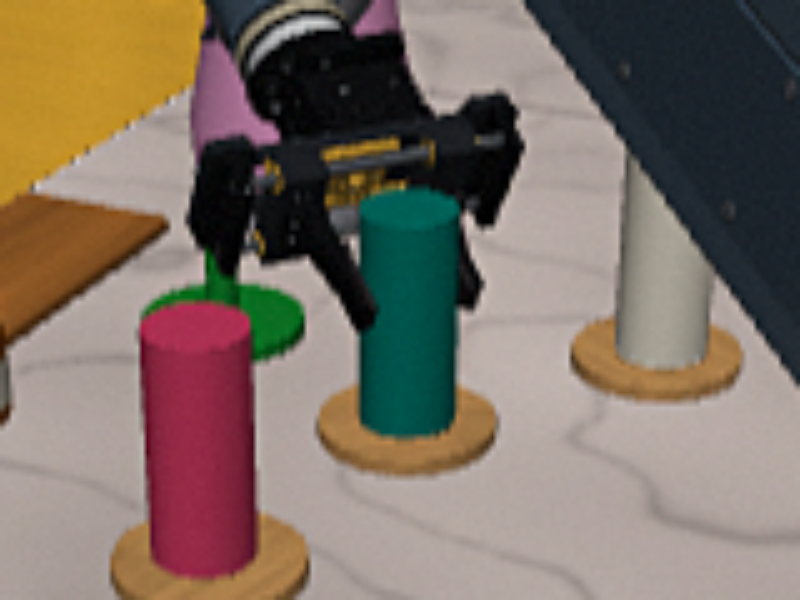

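The rim stands on the foot: height stopped at 0.0963 while the force rose to 5.5 N, and the picture shows it seated. I open the gripper and back out.

Call:
apply_moves([
  [0,0,0,0,0,0,0.7],
  [0,0,0,0,0,0,1],
  [0,0,0,0,0,0,1],
  [0,0,0,0,0,0,1],
  [0,0,0,0,0,0,1],
])

```text
time: 9.17
position: [0.5372, -0.2035, 0.0941]
tool_rot: [0.295, 0.814, 0.171, -0.47]
ft_force: [-0.8, -0.4, -0.8]
grip_width: 0.0796
```

Call:
apply_moves([
  [0,0,0,0,0,0,1],
  [0,0,-0.5,0,0,0,1],
  [0,0,-1.5,0,0,0,1],
  [0,0,-3,0,0,0,1],
  [0,0,-5,0,0,0,1],
])

```text
time: 9.58
position: [0.5703, -0.2311, 0.1195]
tool_rot: [0.295, 0.813, 0.172, -0.471]
ft_force: [1.4, -0.5, -0.2]
grip_width: 0.087
```

Call:
apply_moves([
  [0,0,-2,0,0,0,1],
  [0,0,-4,0,0,0,1],
  [0,0,-6,0,0,0,1],
  [0,0,-6,0,0,0,1],
  [0,0,-6,0,0,0,1],
])

```text
time: 10.0
position: [0.6106, -0.2652, 0.1493]
tool_rot: [0.296, 0.814, 0.171, -0.469]
ft_force: [-0.4, 0.4, -1.1]
grip_width: 0.087
```

```bash
python3 - <<'E'
from fitk import *
delta([.537,-.203,.0955],toolR(140,60))
c=cam("side"); im=robot.camera("side")[:,:,::-1].copy()
x,y=proj(c,[[.537,-.203,.08]])[0].astype(int)
for z in(.012,.142): cv2.polylines(im,[proj(c,circ(np.array([.537,-.203,z]),np.array([0,0,1.]),.028)).astype(np.int32)],True,(0,0,255),1)
cv2.imwrite("pics/s5.png",cv2.resize(im[y-60:y+60,x-80:x+80],(800,600)))
E
```

```text
t 10.0 pos [ 0.6106 -0.2652  0.1493] q [-0.61   1.186  0.62   0.11   2.377 -1.449] F [-0.4  0.4 -1.1] w 0.087
shift cm [ 0.17  0.04 11.04] rot [-0.01  0.06  0.09]
```

View pics/s5.png

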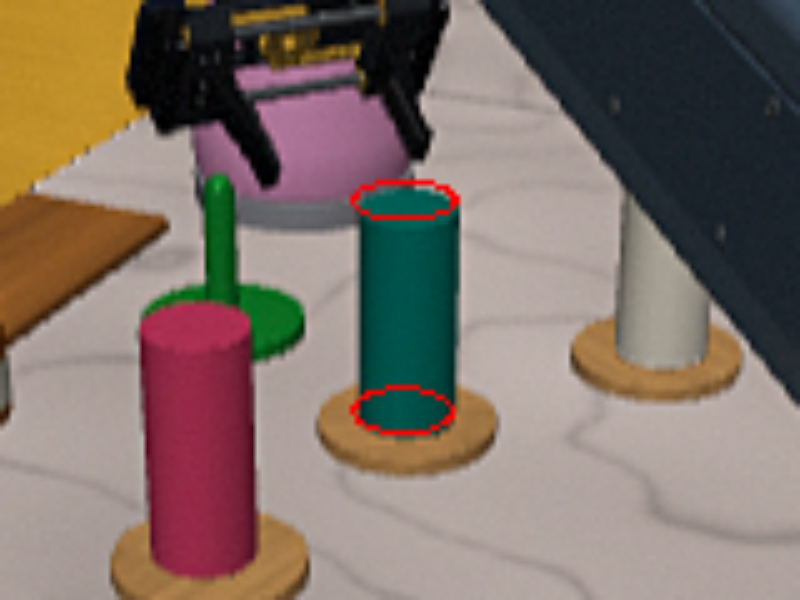

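The tumbler stands upright on the foot with its rim seated, and matches the predicted outline to about 1 px. The gripper is clear and the pink and white tumblers are in place. I hand in.

```bash
python3 -c "
from rig import robot
print(robot.hand_in())"
```

```text
the job is handed in; nothing more can be done
None
```

The teal tumbler is upside down on the empty drying post with its rim on the wooden foot, released, and the job is handed in at about 10 s of the 48 s. I gripped it from the mat near its closed end, carried it over, tipped it mouth-down and lowered it in small steps. I let go only once it stood on the foot.

- **Seating:** in the last steps down the gripper stopped at 96.3 mm, about 1 mm above the expected 95.4 mm, while the contact force rose to 5.5 N. Readings during the job stayed below 6 N.
- **Final check:** the side camera, after I backed the gripper out about 11 cm, shows the tumbler upright and within about 1 pixel (2 mm) of where it should stand.
- **Neighbours:** the pink tumbler stands on its post. The white one is partly hidden by the arm in that last picture, but its visible part is in place on its foot.
- **Not checked:** the arm blocked the top camera during placing, and I took no top view afterwards, so the final position rests on the side camera and the arm's own readings.

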